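# Borescope look down the open plug hole of an outboard power head

### The arm

A 6-joint arm with a two-finger parallel gripper is mounted at the origin on the work surface. World frame = base frame: x ahead of the robot, y to its left, z up, the work surface at z = 0. Lengths are in m, angles in rad, forces in N, time in s.
With the tool pointing down it reaches from about 0.375 to 0.825 m from the base axis. Payload 5.5 kg.
Tool frame: the origin (TCP) lies on the centre line of the jaws, within the pads' length; the fingertips stand 8 mm ahead of it and the grasp point (between the pads) lies 11 mm behind it; z points along the fingers, y is the direction in which the jaws open and shut (so a half turn about z gives the same grasp; the last joint's range is limited). The gripper opens to 85 mm and grips with 20 to 120 N. Pads are 22 mm wide; open, the fingers measure 114 mm over their backs; the gripper's body (76 mm by 85 mm) begins 54 mm behind the grasp point. The pads swing forward as they close: fully open they stand 13 mm farther back than shut.
Start: joints at [-1.118, 0.314, -0.047, 1.21, 0, 1.571], TCP at [0.262, -0.54, 0.239] pointing down, gripper open.
Joint ranges: [-2.67, 2.67], [-0.69, 1.73], [-1.03, 1.25], [-2.08, 2.16], [-1.42, 1.45], [-3.14, 3.14]. Speed limits (rad/s): [2.39, 2.39, 3.01, 3.14, 3.14, 3.14].

### API

Orientations are given as a unit quaternion [x, y, z, w].
In Python, from bench import status, eyes, ticket gives the robot as it stands.
- The arm moves only by the tool arm_command, never from a script. Its argument "moves" is a list that holds one entry, the list of rows, each a list of 7 numbers: the closure, from 0 (fully open) to 1 (shut), then the shift along the tool's x, y, z in m, then the turn, a rotation vector about the tool's x, y, z in rad. In form: [[[hand, dx, dy, dz, wx, wy, wz], ...]]. A call has 1 to 12 rows; each row is the pose to reach, as a shift and turn from the pose commanded when the call began, along the tool's axes at that moment; what a row does not reach only later rows make up. A row lasts 1/10 s, in which the tool goes at most 50 mm and 8.59 degrees, less where a joint would pass 70% of its speed; a pose out of reach is approached as far as the arm can. A call with a gripper value outside its range is refused whole. The fingers move at their own pace and stop on an object; "squeeze" is the grip in N (left out, the last holds). Time passes only in rows, so rows that repeat a pose let the fingers close. It gives the time, the measured TCP pose, the force and the opening at its end, in the units of the state.
- status.read_state(): the state, without advancing time (a new reading comes with each control period).
- eyes.read_camera(name): name is "scene" or "top" or "wrist"; returns a dict with "color" (400x640x3 uint8, red, green, blue), "depth" (400x640 float32, m along the optical axis (not along the pixel's ray), 0 where there is no reading), "fx", "fy", "cx", "cy" (pixels), "cam_to_world" (4x4, takes a point from camera to world coordinates); the wrist camera has in their place "hand_eye" (4x4, takes a point from camera to tool coordinates, whose origin is the TCP and whose axes are the flange's). Camera axes: x right, y up, looking along -z (the intrinsics and any distortion apply to the point x, -y, -z); pixel columns grow to the right and rows downward; lengths in m; the calibration is good to about 2 mm. A picture is of the moment at which its call begins: read the wrist's pose just before it.
- ticket.job_done(): hands the job in, once; it reports no verdict.
Trained networks look in the newest picture that a camera, given by its name, has taken for a name from the list of things; names that differ only in an ending like _2 or _b are one class to them, and where a whole thing is asked for, a point or a joint stands for the part that bears it (a point fixed in the world has none). Each returns a list of dicts, best first, with "p" (0 to 1); they miss things now and then, are a little off and sometimes report something else, mostly with a low value. They report only what shows in the picture. A call takes as long as a camera call. They do not tell look-alikes from the thing itself.
- eyes.look_for(label, camera): "rect" ([left, top, right, bottom] in pixels, round what is visible of it).
- eyes.place_of(label, camera): "uv" ([column, row] in pixels: a listed point, or the origin of a listed thing).
The state is a dict: "time": time; "qpos": joint angles; "qvel": joint speeds; "joint_efforts": joint torques, N m; "position": TCP position; "eef_rot": TCP orientation; "force": force on the tool from outside, world axes, zero at the start; "moment": the same for the moment, N m; "grip_width": finger opening in m.
Only numpy, scipy, OpenCV 4.12 (cv2) and the standard library are available. Lean on these libraries where they do the work, as an engineer would, in place of code of your own. Each camera call takes 0.05 s, during which the arm holds its last target. There are 200 camera calls.

### The job

One of the two spark plugs has been taken out of the outboard power head so that its cylinder can be inspected. Lift the borescope out of its bench stand and lower its thin probe straight down through the empty plug hole, touching neither the engine nor the plug still fitted, until the lens at its tip is about 30 mm below the plug seat. Finish there still holding the borescope upright, motionless and centred in the hole for the picture, without letting go, and leave everything else on the counter as it lies.

Things in the scene. Friction and masses are not known exactly. Their poses are not given: they have to be found in the camera images.
- borescope: Loose inspection camera, 0.1 to 0.18 kg, upright in the stand at the start. Steel probe shaft 5.5 mm thick, 85 mm long, lens at its lower end; above it a round grey handle 26 mm thick, 80 mm long. Origin: centre of the lens face (tip); +z up the shaft, handle from z = 85 to 165 mm. At the start the tip is 18 mm above the counter, the handle is free of the cup from 123 to 183 mm above it.
- stand: Bench stand, fixed. Dark base 100 x 90 x 12 mm, a column on its +x side, and on top a round cup 38 mm across, bore 30 mm, rim 123 mm above the counter; the handle's flat underside rests on a ledge 103 mm up, the shaft hangs through a 13 mm hole. Origin: on the counter under the cup's axis, z up. Draw the borescope straight up; its tip must rise 105 mm to clear the rim.
- engine: Two-cylinder outboard power head, fixed, on the other half of the counter from the stand. Grey, about 120 (x) by 200 mm (y), shaft ends to 123 mm each way in y, carburettor to 90 mm at -x. Top of the aluminium head = plug seat, 135 mm above the counter; bolts, cover and hose stub on it up to 13 mm higher. Two plug holes 72 mm apart along y. Origin: under its middle on the counter, z up.
- plug_hole_1 (a point): Centre of the mouth of one plug hole, level with the plug seat, 36 mm to the engine's +y side; axes as the engine's, z up. The bore is 14 mm across and 21 mm long, then opens into a 40 mm cylinder; piston crown 65 mm below the seat. One of the two holes is empty, with an old steel washer (23 mm across, 1.2 mm thick) left round its mouth.
- plug_hole_2 (a point): Centre of the mouth of the other plug hole, level with the plug seat, 36 mm to the engine's -y side; otherwise the same as the first.
- fitted_plug: The spark plug that is still screwed into one of the two holes, fixed: hexagon 21 mm across and white insulator, standing 54 mm above the seat. Origin: on the hole's axis at the seat, z up. The empty hole is the one it does not stand in.
- removed_plug: The spark plug that was taken out, lying loose between stand and engine, about 71 mm long, 21 mm hexagon. Bystander. Origin: under its middle at counter level, x along it.
- magnifier: Small round glass magnifier, 45 mm across and 8 mm thick with a 10 mm black handle (length over all 115 mm), lying loose. Bystander. Origin: under the centre of the lens, handle to -x.
- fly_reel: Aluminium fly reel lying on its side, 86 mm across, 30 mm thick, crank knob to 52 mm high. Loose bystander. Origin: centre of its underside.
- forceps: Stainless steel forceps clamp, about 125 mm long, lying flat, loose. Bystander. Origin: on the counter near its middle.
- plug_spanner: Steel T-bar plug spanner lying flat, 25 mm socket 75 mm long with a 130 mm cross bar. Loose bystander. Origin: on the counter under the socket, x along it.
- oil_bottle: White plastic oil bottle, 54 mm across, 130 mm high, standing at the back, loose. Bystander. Origin: centre of its base.
Mind the look-alikes: they are no part of the job. Of the things that look like the borescope, the smallest one is meant.

How it is judged:
By the outcome, as a careful person would: the job done as asked, in the order asked, and still so for the second after the job is handed in, while the arm keeps its last pose, push and grip.
It also fails if it takes over 58 s, if anything falls off the work surface, if the arm or the gripper's body presses on something with over 40 N, if the wrist force passes 120 N, or if a joint passes its speed limit or range.

## Working session

There is one attempt and no reset: what is moved stays moved. The work goes in short steps, Python scripts to look and compute and a tool call to move; the robot and the scene stay as the last step left them, time stands still between calls to the robot, and variables do not carry over. Pictures are saved under pics/ and viewed, about 8 in all and at most 12, crops included, and the job is handed in when it is done.

Besides the shell and the picture viewer there is one more tool, called after ">>>" as name([rows], argument=value, ...), one row to a line, values as JSON. arm_command: Moves the arm, as the interface text tells. Its arguments: {"type":"object","properties":{"moves":{"type":"array","items":{"type":"array","items":{"type":"array","items":{"type":"number"}}}},"squeeze":{"type":"number"}},"required":["moves"]}

```bash
mkdir -p pics; ls; cat > h.py <<'E'
import numpy as np, cv2
from bench import status, eyes, ticket
def cam(n,save=None):
    s=status.read_state(); c=eyes.read_camera(n)
    if save: cv2.imwrite('pics/'+save,c['color'][...,::-1])
    return s,c
def pts(c,uv,d):
    uv=np.atleast_2d(uv); d=np.asarray(d)
    P=np.stack([(uv[:,0]-c['cx'])/c['fx']*d,-(uv[:,1]-c['cy'])/c['fy']*d,-d+0*uv[:,0]],1)
    return P
def world(c,uv,d):
    M=c['cam_to_world']; return pts(c,uv,d)@M[:3,:3].T+M[:3,3]
def cloud(c):
    v,u=np.mgrid[:400,:640]; d=c['depth'].ravel()
    return world(c,np.stack([u.ravel(),v.ravel()],1).astype(float),d).reshape(400,640,3)
def ray(c,uv,z):
    a=world(c,uv,1.0)[0]; o=c['cam_to_world'][:3,3]; r=a-o
    return o+r*(z-o[2])/r[2]
E
python3 - <<'E'
from h import *
np.set_printoptions(precision=4,suppress=True)
s=status.read_state();print(s)
for n in('scene','top'):
    _,c=cam(n,n+'0.png'); print(n,{k:c[k] for k in c if k not in('color','depth')})
    for l in('borescope','stand','engine','fitted_plug','plug_hole_1','plug_hole_2','removed_plug','oil_bottle'):
        print(l,[(np.round(r['uv']),round(r['p'],2)) for r in eyes.place_of(l,n)[:3]],[(np.round(r['rect']),round(r['p'],2)) for r in eyes.look_for(l,n)[:3]])
E
```

```text
pics
{'time': 0.0, 'qpos': array([-1.1179,  0.3142, -0.0481,  1.2102, -0.    ,  1.5708]), 'qvel': array([ 0.    ,  0.0014, -0.0002,  0.0007, -0.0013, -0.0024]), 'joint_efforts': array([  0.0003, -53.9588,  33.9751,   0.0194,   0.0001,  -0.    ]), 'position': array([ 0.2623, -0.539 ,  0.2384]), 'eef_rot': array([ 0.9745,  0.2245, -0.0002, -0.0008]), 'force': array([-0.1497,  0.5061,  0.0028]), 'moment': array([0.0094, 0.0144, 0.0011]), 'grip_width': 0.08503866687586145}
scene {'fx': 402.3072217339972, 'fy': 402.3072217339972, 'cx': 317.5319328528751, 'cy': 196.42654763471722, 'cam_to_world': array([[-0.687 , -0.4188,  0.5938,  1.1801],
       [ 0.7263, -0.4211,  0.5433,  0.5462],
       [ 0.0225,  0.8045,  0.5935,  0.6991],
       [ 0.    ,  0.    ,  0.    ,  1.    ]])}
borescope [(array([366., 285.]), 0.92), (array([416., 236.]), 0.81)] [(array([363., 200., 389., 284.]), 0.96), (array([401., 197., 420., 231.]), 0.54)]
stand [(array([401., 255.]), 0.61)] [(array([371., 215., 424., 279.]), 0.94)]
engine [(array([274., 187.]), 0.65), (array([289., 287.]), 0.58)] [(array([239., 131., 308
[... 1038 characters left out ...]
)] [(array([227., 206., 258., 242.]), 0.58)]
engine [(array([390., 224.]), 0.91), (array([413., 222.]), 0.21)] [(array([352., 198., 434., 253.]), 0.91)]
fitted_plug [(array([246., 228.]), 0.56), (array([384., 221.]), 0.43)] [(array([381., 216., 387., 223.]), 0.61)]
plug_hole_1 [(array([412., 223.]), 0.96), (array([387., 220.]), 0.88)] [(array([354., 200., 432., 256.]), 0.86)]
plug_hole_2 [(array([412., 223.]), 0.96), (array([387., 220.]), 0.88)] [(array([354., 200., 432., 256.]), 0.86)]
removed_plug [(array([318., 254.]), 0.54)] [(array([230., 204., 260., 242.]), 0.46)]
oil_bottle [(array([239., 157.]), 0.89)] [(array([228., 147., 247., 167.]), 0.86), (array([357., 198., 432., 254.]), 0.31)]
```

```bash
python3 - <<'E'
import cv2,numpy as np
a=cv2.imread('pics/scene0.png')[110:340,220:440]; b=cv2.imread('pics/top0.png')[130:290,210:450]
cv2.imwrite('pics/s0c.png',cv2.resize(a,None,fx=2.6,fy=2.6,interpolation=2))
cv2.imwrite('pics/t0c.png',cv2.resize(b,None,fx=3.3,fy=3.3,interpolation=2))
E
```

```text
(no output)
```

View pics/s0c.png

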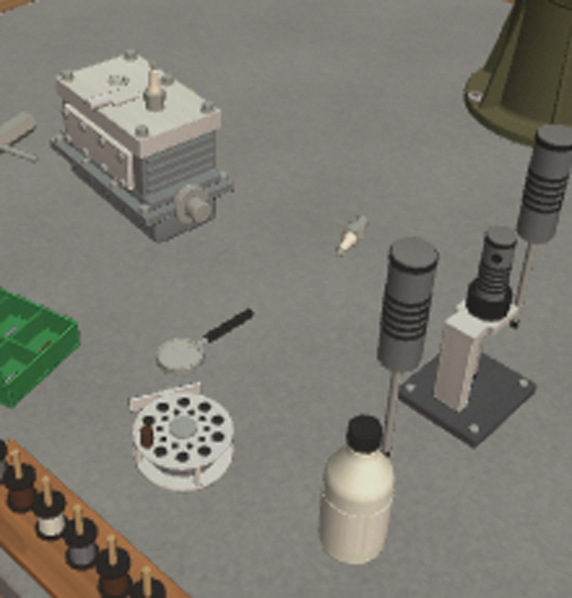

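View pics/t0c.png

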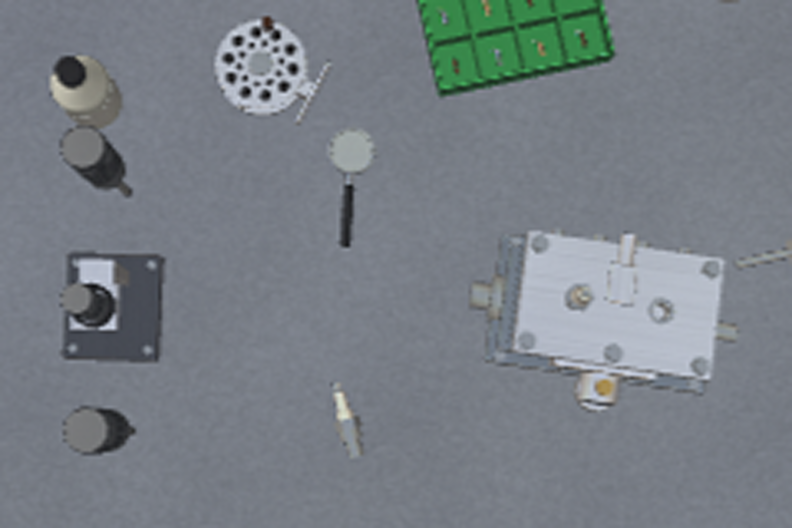

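The scene crop shows a small scope in the stand cup (~(498,265)), with two larger free-standing look-alikes either side. The fitted plug stands in the +y hole, and the empty hole with its washer is on the -y side (top crop (660,310), so px (410,224)). That makes plug_hole_2 the target.

```bash
python3 - <<'E'
from h import *
np.set_printoptions(precision=4,suppress=True)
_,c=cam('top'); W=cloud(c)
print('hole2',ray(c,(411,223.5),.135),'plug',ray(c,(384.5,219.5),.189))
print('scope top',ray(c,(233.3,220.9),.183))
_,s=cam('scene'); WS=cloud(s)
for n,w in(('top',W),('scene',WS)):
    o=ray(c,(233.3,220.9),.183)
    for dx in(-.13,0,.13):
        m=(abs(w[...,0]-o[0]-dx)<.06)&(abs(w[...,1]-o[1])<.07)&(w[...,2]>.14)
        p=w[m]; 
        if len(p): print(n,dx,len(p),p.min(0),p.max(0),np.median(p,0))
    m=(abs(w[...,0]-o[0])<.03)&(abs(w[...,1]-o[1])<.03)&(w[...,2]>.175)
    print('cap',m.sum(),w[m].mean(0),w[m].min(0),w[m].max(0))
E
```

```text
hole2 [ 0.527  -0.2689  0.135 ] plug [ 0.5323 -0.1866  0.189 ]
scope top [0.5239 0.2222 0.183 ]
top -0.13 306 [0.3923 0.2181 0.1407] [0.4296 0.2699 0.2264] [0.4107 0.2384 0.2135]
top 0 102 [0.5135 0.2105 0.1408] [0.5376 0.237  0.1871] [0.5259 0.2207 0.1819]
top 0.13 235 [0.6605 0.1522 0.1404] [0.7124 0.194  0.2227] [0.6785 0.1671 0.1988]
cap 77 [0.5263 0.224  0.1826] [0.5151 0.2105 0.1773] [0.5376 0.237  0.1871]
scene -0.13 580 [0.3909 0.2331 0.14  ] [0.4305 0.2915 0.2214] [0.422  0.2682 0.1874]
scene 0 258 [0.516  0.215  0.1402] [0.5449 0.2405 0.1854] [0.537  0.2312 0.1699]
scene 0.13 232 [0.6835 0.1524 0.1403] [0.7138 0.1805 0.2042] [0.7055 0.1692 0.1617]
cap 102 [0.5315 0.2288 0.1818] [0.516  0.215  0.1752] [0.5422 0.2404 0.1854]
```

```bash
cat >> h.py <<'E'
from scipy.spatial.transform import Rotation as R
# target orientation: tool x=-X, y=+Y, z=-Z
RT=R.from_matrix(np.array([[-1,0,0],[0,1,0],[0,0,-1.]]).T)
def delta(p,Rt=RT):
    s=status.read_state(); r=R.from_quat(s['eef_rot'])
    print('t',s['time'],'pos',s['position'],'d',np.round(r.inv().apply(np.array(p)-s['position']),4),'rot',np.round((r.inv()*Rt).as_rotvec(),4))
def T(s):
    M=np.eye(4);M[:3,:3]=R.from_quat(s['eef_rot']).as_matrix();M[:3,3]=s['position'];return M
def wcam(save=None):
    s,c=cam('wrist',save); c['cam_to_world']=T(s)@c['hand_eye']; return s,c
E
python3 - <<'E'
from h import *
np.set_printoptions(precision=4,suppress=True)
s,c=wcam(); print(c['hand_eye'],c['fx'],[k for k in c])
delta((.50,-.27,.33))
E
```

```text
[[-0.      0.9551  0.2964  0.0754]
 [ 1.      0.0001 -0.0004 -0.0003]
 [-0.0004  0.2964 -0.9551 -0.1333]
 [ 0.      0.      0.      1.    ]] 277.84178309072416 ['color', 'depth', 'fx', 'fy', 'cx', 'cy', 'hand_eye', 'cam_to_world']
t 1.85 pos [ 0.2625 -0.5395  0.2393] d [ 0.3315 -0.1385 -0.0907] rot [ 0.     -0.     -2.6888]
```

>>> arm_command([
  [[0, 0.05, -0.02, -0.09, 0, 0, -0.14], [0, 0.08, -0.035, -0.09, 0, 0, -0.28], [0, 0.11, -0.045, -0.09, 0, 0, -0.42], [0, 0.14, -0.06, -0.09, 0, 0, -0.56], [0, 0.17, -0.07, -0.09, 0, 0, -0.7], [0, 0.2, -0.085, -0.09, 0, 0, -0.84], [0, 0.23, -0.095, -0.09, 0, 0, -0.98], [0, 0.26, -0.11, -0.09, 0, 0, -1.12], [0, 0.29, -0.12, -0.09, 0, 0, -1.26], [0, 0.32, -0.135, -0.09, 0, 0, -1.4], [0, 0.3315, -0.1385, -0.0907, 0, 0, -1.54], [0, 0.3315, -0.1385, -0.0907, 0, 0, -1.68]],
])

```text
time: 3.05
position: [0.5013, -0.2683, 0.3299]
eef_rot: [0.479, 0.878, 0.0, 0.0]
force: [-0.3, 0.1, 0.3]
grip_width: 0.0856
```

```bash
python3 - <<'E'
from h import *
delta((.50,-.27,.33)); print(status.read_state()['qpos'])
E
```

```text
t 3.05 pos [ 0.50132374 -0.26834773  0.32993416] d [-0.0007 -0.002  -0.0001] rot [ 4.0000e-04  1.0000e-04 -1.0001e+00]
[-4.91710799e-01  2.34912610e-01  5.33103588e-02  1.38905341e+00
  4.23402228e-04  5.08408002e-01]
```

>>> arm_command([
  [[0, -0.001, -0.002, 0, 0, 0, -0.15], [0, -0.001, -0.002, 0, 0, 0, -0.3], [0, -0.001, -0.002, 0, 0, 0, -0.45], [0, -0.001, -0.002, 0, 0, 0, -0.6], [0, -0.001, -0.002, 0, 0, 0, -0.75], [0, -0.001, -0.002, 0, 0, 0, -0.9], [0, -0.001, -0.002, 0, 0, 0, -1.0], [0, -0.001, -0.002, 0, 0, 0, -1.0]],
])

```text
time: 3.85
position: [0.4988, -0.2719, 0.33]
eef_rot: [0.004, 1.0, -0.0, -0.0]
force: [-0.4, -1.1, 0.5]
grip_width: 0.0854
```

```bash
python3 - <<'E'
from h import *
np.set_printoptions(precision=4,suppress=True)
s,c=wcam('w1.png'); print(s['position'],s['eef_rot'],s['qvel'])
W=cloud(c)
for l in('plug_hole_1','fitted_plug'):
    for r in eyes.place_of(l,'wrist')[:3]: print(l,r['uv'],r['p'],ray(c,r['uv'],.135))
m=(W[...,2]>.12)&(W[...,2]<.14); print('headtop z',np.median(W[m][:,2]))
delta((.50,.223,.36))
E
```

```text
[ 0.4988 -0.2719  0.33  ] [ 0.0043  1.     -0.     -0.    ] [-0.0012  0.0015 -0.0007  0.0003  0.0007  0.0896]
plug_hole_1 [377.9, 206.6] 0.86 [ 0.5353 -0.1948  0.135 ]
plug_hole_1 [321.1, 206.9] 0.83 [ 0.5351 -0.2657  0.135 ]
fitted_plug [382.1, 208.2] 0.55 [ 0.5375 -0.1895  0.135 ]
headtop z 0.13351136765324162
t 4.0 pos [ 0.4988 -0.2719  0.33  ] d [ 0.0042  0.4949 -0.03  ] rot [-0.      0.0001 -0.0109]
```

View pics/w1.png

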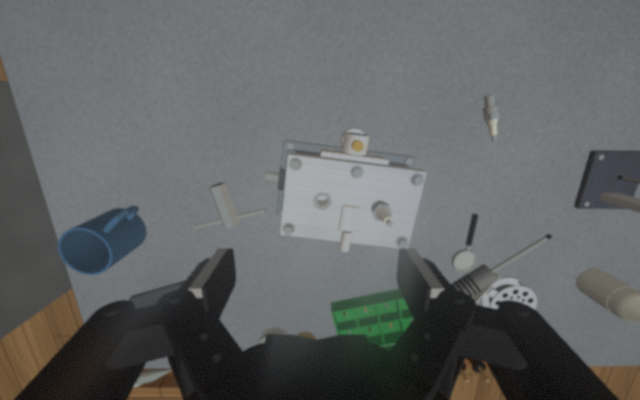

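>>> arm_command([
  [[0, -0.01, 0.002, 0.04, 0, 0, -0.01], [0, -0.02, 0.004, 0.08, 0, 0, -0.01], [0, -0.02, 0.004, 0.08, 0, 0, -0.01], [0, -0.02, 0.004, 0.08, 0, 0, -0.01], [0, -0.02, 0.004, 0.08, 0, 0, -0.01]],
])

```text
time: 4.5
position: [0.5195, -0.2686, 0.2523]
eef_rot: [-0.0, 1.0, -0.001, 0.001]
force: [-0.0, -0.5, -0.8]
grip_width: 0.0852
```

```bash
python3 - <<'E'
from h import *
np.set_printoptions(precision=4,suppress=True)
s,c=wcam('w2.png'); print(s['position'],s['eef_rot'],s['qvel'])
W=cloud(c)
for r in eyes.place_of('plug_hole_2','wrist')[:3]: print(r['uv'],r['p'],ray(c,r['uv'],.135))
m=(W[...,2]>.12)&(W[...,2]<.14); print('headtop z',np.median(W[m][:,2]))
o=np.array([.527,-.268,.135]); q=np.linalg.inv(c['cam_to_world'])@np.r_[o,1]
u=c['cx']-c['fx']*q[0]/q[2]; v=c['cy']+c['fy']*q[1]/q[2]; print(u,v)
u,v=int(u),int(v); u0,v0=u-40,v-35
a=cv2.imread('pics/w2.png')[v0:v0+70,u0:u0+110]; print(u0,v0)
cv2.imwrite('pics/w2c.png',cv2.resize(a,None,fx=7,fy=7,interpolation=2))
E
```

```text
[ 0.5195 -0.2686  0.2523] [-0.0003  1.     -0.0007  0.0011] [-0.0016 -0.0115  0.0079 -0.0078  0.0014 -0.0033]
[395.8, 215.7] 0.8 [ 0.5383 -0.1919  0.135 ]
[319.9, 207.2] 0.79 [ 0.5298 -0.2649  0.135 ]
headtop z 0.13355942001431748
316.6624697841451 204.44782581635968
276 169
```

View pics/w2c.png

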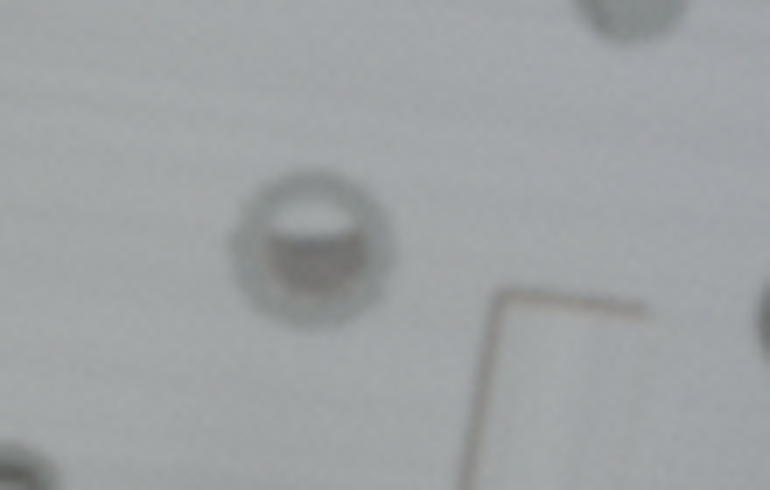

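>>> arm_command([
  [[0, 0, 0.03, -0.04, 0, 0, 0], [0, 0, 0.075, -0.05, 0, 0, 0], [0, 0, 0.12, -0.05, 0, 0, 0], [0, 0, 0.17, -0.05, 0, 0, 0], [0, 0, 0.22, -0.05, 0, 0, 0], [0, 0, 0.27, -0.05, 0, 0, 0], [0, 0, 0.32, -0.05, 0, 0, 0], [0, 0, 0.37, -0.05, 0, 0, 0], [0, 0, 0.42, -0.05, 0, 0, 0], [0, 0, 0.46, -0.05, 0, 0, 0], [0, 0, 0.49, -0.05, 0, 0, 0], [0, 0, 0.49, -0.05, 0, 0, 0]],
])

```text
time: 5.8
position: [0.5185, 0.2255, 0.3014]
eef_rot: [-0.003, 1.0, 0.001, 0.001]
force: [0.7, 0.7, -0.1]
grip_width: 0.0856
```

>>> arm_command([
  [[0, 0, 0, 0, 0, 0, 0], [0, 0, 0, 0, 0, 0, 0], [0, 0, 0, 0, 0, 0, 0]],
])

```text
time: 6.1
position: [0.5185, 0.2207, 0.3005]
eef_rot: [0.0, 1.0, 0.0, 0.0]
force: [0.1, -0.1, 0.3]
grip_width: 0.0852
```

```bash
python3 - <<'E'
from h import *
np.set_printoptions(precision=4,suppress=True)
s,c=wcam('w3.png'); print(s['position'],s['eef_rot'],s['qvel'],s['time'])
for u in ((320.5,203.7),):
    # hole seen from first view, in tool coords
    P=pts(c,[u],1.0)[0]; print(P)
    H=c['hand_eye']; r=H[:3,:3]@P; o=H[:3,3]; d=.2523-.1355; print('hole in tool',o+r*(d-o[2])/r[2])
W=cloud(c); m=(abs(W[...,0]-.527)<.03)&(abs(W[...,1]-.224)<.03)&(W[...,2]>.175)&(W[...,2]<.2)
print(m.sum(),W[m].mean(0),W[m].min(0),W[m].max(0))
v,u=np.where(m);print('px',u.mean(),v.mean(),u.min(),u.max(),v.min(),v.max())
a=cv2.imread('pics/w3.png')[120:300,220:420]
cv2.imwrite('pics/w3c.png',cv2.resize(a,None,fx=3.3,fy=3.3,interpolation=2))
E
```

```text
[0.5185 0.2207 0.3005] [0.0003 1.     0.     0.0003] [-0.0028  0.0026 -0.0044 -0.0019  0.0021  0.0019] 6.1
[ 0.0166 -0.0176 -1.    ]
hole in tool [-0.0063  0.0044  0.1168]
579 [0.5258 0.2248 0.1811] [0.5137 0.2122 0.1752] [0.5406 0.2374 0.1835]
px 320.1139896373057 203.67530224525044 307 333 191 217
```

View pics/w3c.png

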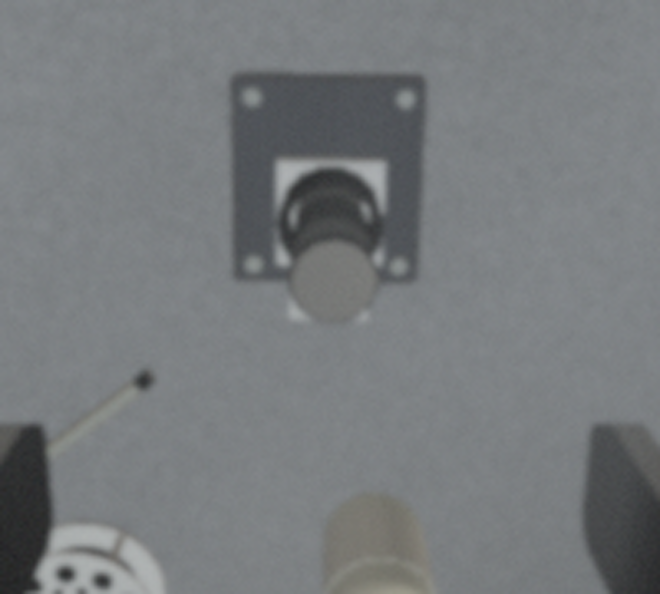

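```bash
python3 - <<'E'
from h import *
np.set_printoptions(precision=3,suppress=True)
out=[]
_,t=cam('top','top3.png');_,s=cam('scene');_,w=wcam()
for n,c in(('top',t),('scene',s),('wrist',w)):
    W=cloud(c); m=(W[...,2]>.1)&(W[...,2]<.3)&(c['depth']>.05)&(W[...,1]>-.05)&(W[...,1]<.45)&(W[...,0]>.25)&(W[...,0]<.85)
    if n=='wrist': m[230:]=m[230:]&(abs(W[230:,:,0]-.5185)>.05)
    k,l,st,ct=cv2.connectedComponentsWithStats(m.astype(np.uint8))
    for i in range(1,k):
        if st[i,4]>25:
            p=W[l==i]; print(n,st[i],'min',np.percentile(p,3,0),'max',np.percentile(p,97,0))
a=cv2.imread('pics/w3.png'); b=cv2.imread('pics/top3.png')[100:300,200:420]
cv2.imwrite('pics/m3.png',np.vstack([cv2.resize(a[:, :],(480,300)),cv2.resize(b,(330,300))[:, :].copy() if 0 else np.pad(cv2.resize(b,(330,300)),((0,0),(0,150),(0,0)))]))
E
```

```text
top [226 147  12  12  94] min [0.72  0.238 0.101] max [0.743 0.26  0.133]
top [231 223  15   7  78] min [0.507 0.206 0.101] max [0.521 0.244 0.163]
scene [391 197  29  45 659] min [0.518 0.212 0.102] max [0.568 0.246 0.184]
scene [352 270  15  22 257] min [0.725 0.242 0.1  ] max [0.747 0.265 0.131]
wrist [ 303  168   33   50 1457] min [0.508 0.207 0.101] max [0.544 0.242 0.182]
wrist [327 314  20  23 344] min [0.719 0.238 0.1  ] max [0.732 0.261 0.129]
```

View pics/m3.png

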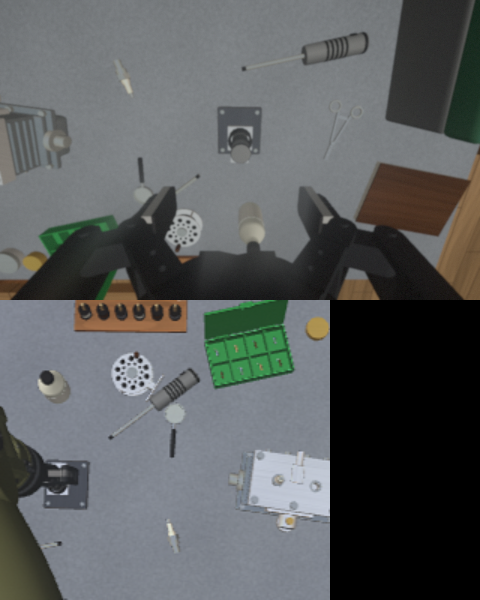

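The two large look-alikes stood unsupported and have toppled by themselves. They now lie flat, away from the stand. Next I grasp the scope.

>>> arm_command([
  [[0, -0.0072, 0.0048, 0.04, 0, 0, 0], [0, -0.0072, 0.0048, 0.08, 0, 0, 0], [0, -0.0072, 0.0048, 0.11, 0, 0, 0], [0, -0.0072, 0.0048, 0.135, 0, 0, 0], [0, -0.0072, 0.0048, 0.15, 0, 0, 0], [0, -0.0072, 0.0048, 0.1575, 0, 0, 0], [0, -0.0072, 0.0048, 0.1575, 0, 0, 0], [0, -0.0072, 0.0048, 0.1575, 0, 0, 0]],
])

```text
time: 7.1
position: [0.526, 0.2268, 0.1433]
eef_rot: [-0.0, 1.0, 0.0, 0.0]
force: [-0.2, 0.2, 0.5]
grip_width: 0.0854
```

>>> arm_command([
  [[0.4, 0, 0, 0, 0, 0, 0], [0.5, 0, 0, 0, 0, 0, 0], [0.55, 0, 0, 0, 0, 0, 0], [0.6, 0, 0, 0, 0, 0, 0], [0.65, 0, 0, 0, 0, 0, 0], [0.7, 0, 0, 0, 0, 0, 0], [0.8, 0, 0, 0, 0, 0, 0], [0.9, 0, 0, 0, 0, 0, 0], [1, 0, 0, 0, 0, 0, 0], [1, 0, 0, 0, 0, 0, 0], [1, 0, 0, 0, 0, 0, 0], [1, 0, 0, 0, 0, 0, 0]],
], squeeze=40)

```text
time: 8.3
position: [0.5256, 0.2268, 0.1427]
eef_rot: [-0.001, 1.0, 0.0, 0.0]
force: [-0.3, -0.8, 4.1]
grip_width: 0.0253
```

>>> arm_command([
  [[1, 0, 0, -0.005, 0, 0, 0], [1, 0, 0, -0.015, 0, 0, 0], [1, 0, 0, -0.03, 0, 0, 0], [1, 0, 0, -0.05, 0, 0, 0], [1, 0, 0, -0.075, 0, 0, 0], [1, 0, 0, -0.1, 0, 0, 0], [1, 0, 0, -0.125, 0, 0, 0], [1, 0, 0, -0.15, 0, 0, 0], [1, 0, 0, -0.175, 0, 0, 0], [1, 0, 0, -0.195, 0, 0, 0], [1, 0, 0, -0.2, 0, 0, 0], [1, 0, 0, -0.2, 0, 0, 0]],
], squeeze=60)

```text
time: 9.5
position: [0.5258, 0.2269, 0.3432]
eef_rot: [-0.001, 1.0, 0.0, 0.001]
force: [-0.2, 0.8, -1.4]
grip_width: 0.0248
```

```bash
python3 - <<'E'
from h import *
np.set_printoptions(precision=4,suppress=True)
s,c=wcam('w4.png'); print(s['position'],s['eef_rot'],s['force'],s['grip_width'],s['time'])
_,t=cam('scene','s4.png')
for n in('wrist','scene'):print(n,[(r['uv'],r['p']) for r in eyes.place_of('borescope',n)[:3]],[(r['rect'],r['p']) for r in eyes.look_for('borescope',n)[:3]])
a=cv2.imread('pics/w4.png'); b=cv2.imread('pics/s4.png')[110:310,340:500]
cv2.imwrite('pics/m4.png',np.hstack([cv2.resize(a[130:,200:440],(400,450)),cv2.resize(b,(400,450)) if 0 else cv2.resize(b,(360,450))]))
delta((.5258,-.2642,.3427))
E
```

```text
[0.5258 0.2269 0.3432] [-0.0006  1.      0.0003  0.0007] [-0.1886  0.7573 -1.3719] 0.024761550462814717 9.5
wrist [([265.8, 220.2], 0.83), ([317.4, 193.8], 0.73), ([315.3, 86.9], 0.57)] [([314.6, 41.7, 470.4, 94.8], 0.87), ([168.9, 218.1, 265.5, 295.9], 0.73), ([285.6, 192.0, 347.9, 334.4], 0.56)]
scene [([425.3, 235.5], 0.74), ([345.7, 254.7], 0.73), ([416.3, 188.5], 0.63)] [([416.5, 110.0, 435.5, 189.6], 0.62), ([248.6, 245.0, 344.2, 260.0], 0.6), ([426.9, 232.8, 522.1, 274.4], 0.59)]
t 9.8 pos [0.525  0.2266 0.3414] d [-0.0002 -0.4908 -0.001 ] rot [-0.0007 -0.0017  0.0012]
```

View pics/m4.png

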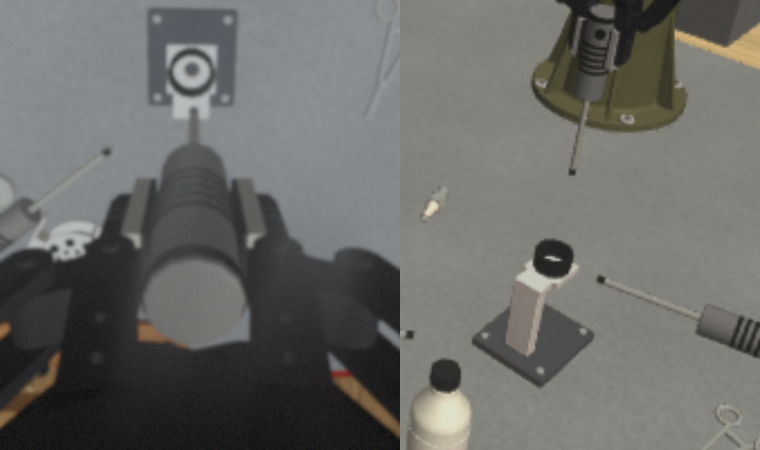

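Held upright, with the stand empty and the measured weight at 1.4 N. Carrying it over at a tip height of about 0.217 m, clear of the fitted plug (0.189 m).

>>> arm_command([
  [[1, 0, -0.015, 0, 0, 0, 0], [1, 0, -0.04, 0, 0, 0, 0], [1, 0, -0.08, 0, 0, 0, 0], [1, 0, -0.125, 0, 0, 0, 0], [1, 0, -0.17, 0, 0, 0, 0], [1, 0, -0.215, 0, 0, 0, 0], [1, 0, -0.26, 0, 0, 0, 0], [1, 0, -0.305, 0, 0, 0, 0], [1, 0, -0.35, 0, 0, 0, 0], [1, 0, -0.395, 0, 0, 0, 0], [1, 0, -0.435, 0, 0, 0, 0], [1, 0, -0.465, 0, 0, 0, 0]],
])

```text
time: 11.0
position: [0.5249, -0.2414, 0.3422]
eef_rot: [0.0, 1.0, -0.0, -0.0]
force: [1.0, 0.3, -0.8]
grip_width: 0.0249
```

>>> arm_command([
  [[1, 0, -0.015, 0, 0, 0, 0], [1, 0, -0.025, 0, 0, 0, 0], [1, 0, -0.025, 0.01, 0, 0, 0], [1, 0, -0.025, 0.02, 0, 0, 0], [1, 0, -0.025, 0.03, 0, 0, 0], [1, 0, -0.025, 0.035, 0, 0, 0], [1, 0, -0.025, 0.035, 0, 0, 0], [1, 0, -0.025, 0.035, 0, 0, 0], [1, 0, -0.025, 0.035, 0, 0, 0]],
])

```text
time: 11.9
position: [0.5263, -0.2631, 0.308]
eef_rot: [-0.001, 1.0, -0.0, 0.0]
force: [-0.3, -0.4, -0.8]
grip_width: 0.0248
```

```bash
python3 - <<'E'
from h import *
np.set_printoptions(precision=4,suppress=True)
s,c=wcam('w5.png'); print(s['position'],s['eef_rot'],s['qvel'],s['time'])
_,t=cam('scene','s5.png')
H=c['hand_eye']
def intool(u,z):
    r=H[:3,:3]@pts(c,[u],1.0)[0]; o=H[:3,3]; return o+r*(z-o[2])/r[2]
print('tip w4',intool((315.8,196.5),.1247))
print('hole exp px row scale; hole z in tool',s['position'][2]-.135)
a=cv2.imread('pics/w5.png')[165:235,270:380]; b=cv2.imread('pics/s5.png')[60:180,230:310]
cv2.imwrite('pics/m5.png',np.hstack([cv2.resize(a,(700,446),interpolation=2)]))
cv2.imwrite('pics/m5s.png',cv2.resize(b,(480,720)[::1] if 0 else (400,600),interpolation=2))
delta((.5258,-.2642,.28))
E
```

```text
[ 0.5263 -0.2631  0.308 ] [-0.0008  1.     -0.0002  0.0004] [-0.0045 -0.0009  0.0028  0.0003 -0.0014 -0.0004] 11.9
tip w4 [-0.0016 -0.      0.1247]
hole exp px row scale; hole z in tool 0.1730230813328199
t 12.0 pos [ 0.5263 -0.2633  0.308 ] d [ 0.0006 -0.0009  0.028 ] rot [-0.0004  0.0009  0.0013]
```

View pics/m5.png

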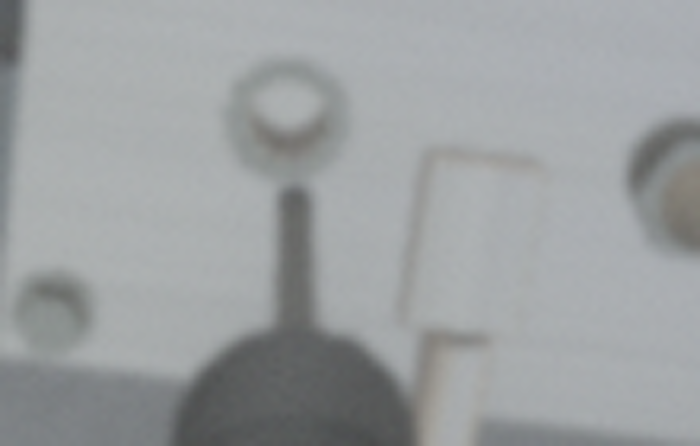

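```bash
cat >> h.py <<'E'
def intool(c,u,z):
    H=c['hand_eye']; r=H[:3,:3]@pts(c,[u],1.0)[0]; o=H[:3,3]; return o+r*(z-o[2])/r[2]
E
python3 - <<'E'
from h import *
np.set_printoptions(precision=4,suppress=True)
s,c=wcam()
print('tip',intool(c,(315.8,196.2),.1247)); print('handle top',intool(c,(316.4,310),-.0403))
print('hole',intool(c,(314.8,183.1),.172)); print('hole@w2',intool(c,(320.5,203.7),.116))
_,t=cam('top','t5.png')
# probe axis upright test in the scene picture: shaft/handle cloud
_,t=cam('scene'); W=cloud(t); m=(abs(W[...,0]-.526)<.03)&(abs(W[...,1]+.263)<.03)&(W[...,2]>.195)&(W[...,2]<.275)
p=W[m]; 
for z in np.arange(.19,.35,.01):
    k=p[abs(p[:,2]-z)<.005]
    if len(k): print(round(z,3),len(k),k.mean(0))
E
```

```text
tip [-0.0013 -0.      0.1247]
handle top [ 0.0006  0.0004 -0.0403]
hole [ 0.     -0.0012  0.172 ]
hole@w2 [-0.0061  0.0044  0.116 ]
0.2 8 [ 0.5303 -0.2596  0.2   ]
0.21 7 [ 0.53   -0.2598  0.211 ]
0.22 6 [ 0.5284 -0.2605  0.2201]
0.23 6 [ 0.5298 -0.2581  0.2302]
0.24 7 [ 0.5299 -0.2604  0.2391]
0.25 7 [ 0.5307 -0.2592  0.2497]
0.26 7 [ 0.5296 -0.2602  0.2593]
0.27 18 [ 0.533  -0.2533  0.2721]
```

View pics/m5s.png

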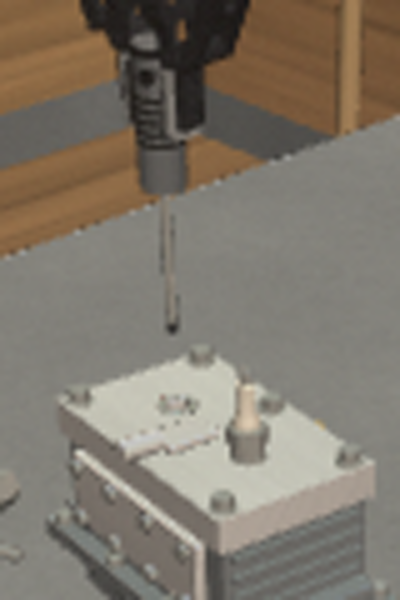

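Scene view: the shaft is vertical (its x and y stay constant over height) above and slightly to one side of the empty hole. Correcting and coming down to just above the washer.

>>> arm_command([
  [[1, 0.0013, -0.0012, 0.01, 0, 0, 0.001], [1, 0.0013, -0.0012, 0.02, 0, 0, 0.001], [1, 0.0013, -0.0012, 0.03, 0, 0, 0.001], [1, 0.0013, -0.0012, 0.036, 0, 0, 0.001], [1, 0.0013, -0.0012, 0.038, 0, 0, 0.001], [1, 0.0013, -0.0012, 0.038, 0, 0, 0.001], [1, 0.0013, -0.0012, 0.038, 0, 0, 0.001], [1, 0.0013, -0.0012, 0.038, 0, 0, 0.001]],
])

```text
time: 12.95
position: [0.525, -0.2646, 0.27]
eef_rot: [-0.0, 1.0, -0.0, 0.0]
force: [0.1, 0.2, -1.5]
grip_width: 0.0246
```

```bash
python3 - <<'E'
from h import *
np.set_printoptions(precision=4,suppress=True)
P=[]
for i in range(4):
    s,c=wcam(f'w6{i}.png'); P.append(c['color'].astype(float)); print(s['position'],s['eef_rot'])
S=[cam('scene')[1]['color'].astype(float) for i in range(4)]
a=np.mean(P,0)[165:235,280:350,::-1].astype(np.uint8); b=np.mean(S,0)[110:180,240:310,::-1].astype(np.uint8)
cv2.imwrite('pics/m6.png',np.hstack([cv2.resize(x,(400,400),interpolation=2) for x in(a,b)]))
E
```

```text
[ 0.525  -0.2646  0.27  ] [-0.0001  1.     -0.0002  0.0004]
[ 0.525  -0.2646  0.27  ] [-0.0001  1.     -0.0002  0.0004]
[ 0.525  -0.2645  0.2699] [-0.0001  1.     -0.0002  0.0003]
[ 0.5249 -0.2645  0.2698] [-0.0001  1.     -0.0002  0.0003]
```

View pics/m6.png

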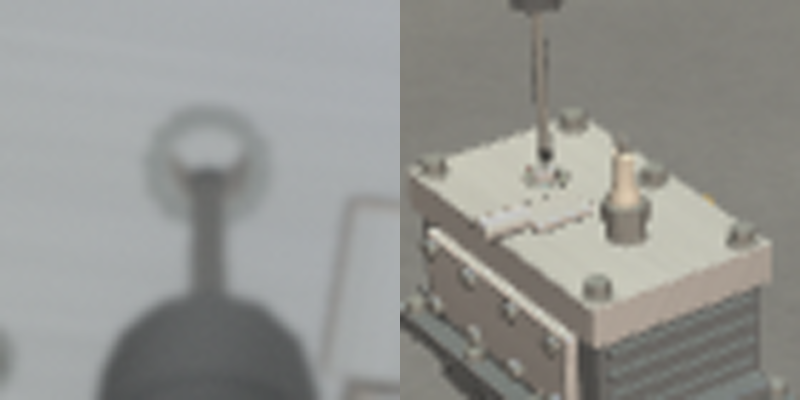

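```bash
python3 - <<'E'
from h import *
np.set_printoptions(precision=4,suppress=True)
s,c=wcam()
k=400/70
f=lambda x,y:(280+x/k-.4,165+y/k-.4)
for z in(.1325,.134,.1355): print('washer',intool(c,f(208,161.5),z))
# tip front edge point lies at +2.75 mm tool x
print('tip edge',intool(c,f(208.5,168),.1247)-[.00275,0,0], 'check shaft width px',5.5e-3*c['fx']/.258*k)
E
```

```text
washer [-0.0002  0.0002  0.1325]
washer [-0.0006  0.0002  0.134 ]
washer [-0.001   0.0002  0.1355]
tip edge [-0.0018  0.0003  0.1247] check shaft width px 33.8456214174747
```

>>> arm_command([
  [[1, 0.0008, 0, 0, 0, 0, 0], [1, 0.0008, 0, 0.002, 0, 0, 0], [1, 0.0008, 0, 0.004, 0, 0, 0], [1, 0.0008, 0, 0.006, 0, 0, 0], [1, 0.0008, 0, 0.008, 0, 0, 0], [1, 0.0008, 0, 0.01, 0, 0, 0], [1, 0.0008, 0, 0.012, 0, 0, 0], [1, 0.0008, 0, 0.014, 0, 0, 0], [1, 0.0008, 0, 0.014, 0, 0, 0], [1, 0.0008, 0, 0.014, 0, 0, 0], [1, 0.0008, 0, 0.014, 0, 0, 0]],
])

```text
time: 14.5
position: [0.524, -0.2645, 0.2556]
eef_rot: [-0.0, 1.0, -0.0, 0.0]
force: [0.5, -0.6, -1.7]
grip_width: 0.0248
```

```bash
python3 - <<'E'
from h import *
np.set_printoptions(precision=4,suppress=True)
P=[]
for i in range(4):
    s,c=wcam(); P.append(c['color'].astype(float)); print(s['position'],s['force'],s['eef_rot'])
S=[cam('scene')[1]['color'].astype(float) for i in range(4)]
a=np.mean(P,0)[165:235,280:350,::-1].astype(np.uint8); b=np.mean(S,0)[110:180,240:310,::-1].astype(np.uint8)
cv2.imwrite('pics/m7.png',np.hstack([cv2.resize(x,(400,400),interpolation=2) for x in(a,b)]))
E
```

```text
[ 0.524  -0.2645  0.2556] [ 0.4608 -0.5922 -1.6704] [-0.0001  1.     -0.      0.0001]
[ 0.524  -0.2645  0.2556] [ 0.1705 -0.7777 -0.444 ] [-0.0001  1.     -0.0001  0.0001]
[ 0.524  -0.2645  0.2556] [-0.3371  0.0834 -0.7165] [-0.0001  1.     -0.      0.0001]
[ 0.524  -0.2645  0.2556] [-0.6279 -0.3503 -1.1196] [-0.0001  1.     -0.      0.0001]
```

View pics/m7.png

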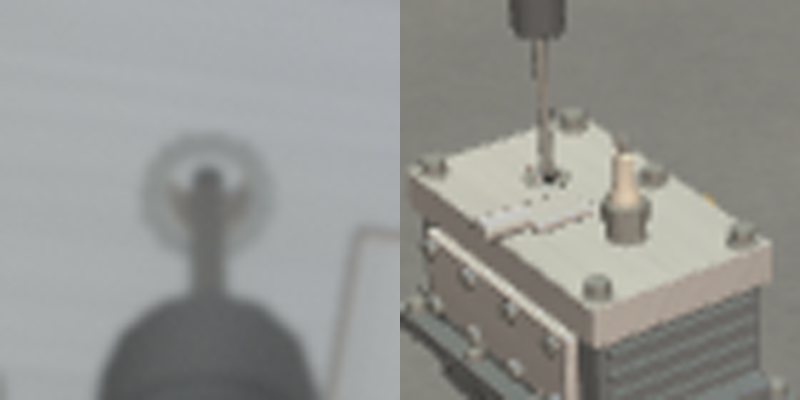

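```bash
python3 - <<'E'
from h import *
np.set_printoptions(precision=4,suppress=True)
s,c=wcam(); k=400/70
f=lambda x,y:(280+x/k-.4,165+y/k-.4)
for y in(192,194,196): print('washer',intool(c,f(207.8,y),.1196))
print('tip',intool(c,f(208,168),.1247)-[.00275,0,0])
# hole bright/dark at the bore sides on washer row: gap left & right of shaft
E
```

```text
washer [-0.0017  0.0001  0.1196]
washer [-0.0021  0.0001  0.1196]
washer [-0.0024  0.0001  0.1196]
tip [-0.0018  0.0002  0.1247]
```

Centred to within about 0.3 mm, with no contact force. Lowering the last 26 mm.

>>> arm_command([
  [[1, -0.0002, 0, 0.003, 0, 0, 0], [1, -0.0002, 0, 0.006, 0, 0, 0], [1, -0.0002, 0, 0.009, 0, 0, 0], [1, -0.0002, 0, 0.012, 0, 0, 0], [1, -0.0002, 0, 0.015, 0, 0, 0], [1, -0.0002, 0, 0.018, 0, 0, 0], [1, -0.0002, 0, 0.021, 0, 0, 0], [1, -0.0002, 0, 0.024, 0, 0, 0], [1, -0.0002, 0, 0.026, 0, 0, 0], [1, -0.0002, 0, 0.026, 0, 0, 0], [1, -0.0002, 0, 0.026, 0, 0, 0], [1, -0.0002, 0, 0.026, 0, 0, 0]],
])

```text
time: 16.15
position: [0.5243, -0.2645, 0.2297]
eef_rot: [-0.0, 1.0, -0.0, 0.0]
force: [0.5, -0.3, -1.3]
grip_width: 0.0247
```

>>> arm_command([
  [[1, 0, 0, 0, 0, 0, 0], [1, 0, 0, 0, 0, 0, 0], [1, 0, 0, 0, 0, 0, 0], [1, 0, 0, 0, 0, 0, 0]],
])

```text
time: 16.55
position: [0.5242, -0.2645, 0.2296]
eef_rot: [-0.0, 1.0, -0.0, 0.0]
force: [0.1, -0.1, -0.9]
grip_width: 0.0246
```

```bash
python3 - <<'E'
from h import *
np.set_printoptions(precision=4,suppress=True)
P=[]
for i in range(4):
    s,c=wcam(); P.append(c['color'].astype(float)); print(s['position'],s['force'],s['eef_rot'],s['qvel'],s['time'])
S=[cam('scene')[1]['color'].astype(float) for i in range(4)]
W=cloud(cam('scene')[1]); 
a=np.mean(P,0)[165:235,280:350,::-1].astype(np.uint8); b=np.mean(S,0)[110:180,240:310,::-1].astype(np.uint8)
cv2.imwrite('pics/m8.png',np.hstack([cv2.resize(x,(400,400),interpolation=2) for x in(a,b)]))
E
```

```text
[ 0.5242 -0.2645  0.2296] [ 0.1465 -0.1498 -0.8984] [-0.0001  1.     -0.      0.    ] [-0.001   0.0003  0.0007 -0.0019  0.0007  0.0014] 16.55
[ 0.5242 -0.2645  0.2295] [-0.2842 -0.0421 -1.0585] [-0.0001  1.     -0.      0.    ] [ 0.0003 -0.0008 -0.0017  0.0022  0.0016 -0.0006] 16.6
[ 0.5242 -0.2644  0.2295] [-0.0331  0.0598 -0.7896] [-0.0001  1.      0.      0.    ] [ 0.0002 -0.0006 -0.0013 -0.0012 -0.0002  0.0004] 16.65
[ 0.5242 -0.2644  0.2295] [-0.1322 -0.5959 -0.3316] [-0.0001  1.      0.      0.    ] [ 0.0002  0.0021 -0.0008  0.0024 -0.0013  0.0008] 16.7
```

View pics/m8.png

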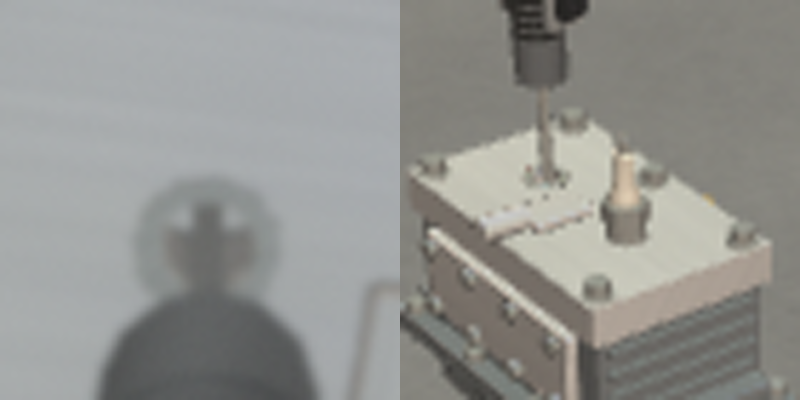

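```bash
python3 -c "
from bench import ticket,status
print(ticket.job_done()); s=status.read_state(); print(s['time'],s['position'],s['force'],s['grip_width'])"
```

```text
the job is handed in; nothing more can be done
None
the job is handed in; nothing more can be done
```

I lifted the small borescope out of its stand, carried it over the fitted plug and lowered it into the empty -y plug hole (plug_hole_2). I handed the job in with the gripper still holding it there upright.

**Last checks**
- **Depth:** the lens is about 30 mm below the seat by the measured tool height (0.2295 m). A rough check in the scene picture gave about 32 mm.
- **Centring:** with the tip 4 mm into the hole, the shaft was within about 0.3 mm of the washer's centre. At full depth it still looked centred in the wrist picture.
- **Contact:** the forces on the tool stayed within noise of the scope's own weight, so I saw no sign of touching the engine.
- **Stillness:** the arm was at rest, the tool was vertical to within 1 mrad, and the clock read about 17 s.

**Disagreements**
- The cameras differed by up to about 5 mm on the hole's absolute position. The trained network's reading of the hole was a few mm off too. I centred by comparing tip and hole within the wrist picture instead.
- When the jaws closed on the handle, the wrist force read a brief 4 N upward. It returned to the scope's weight on lifting.
- The two larger look-alikes were standing unsupported and fell over by themselves early in the run, before the arm came near them. I left them where they lay and did not check the other bystanders again at the end.

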